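Shim the rocking bench driver on the optical table

TASK

The grey bench driver on the optical table rocks, because the foot under its right-hand front corner (the corner next to the wooden wedge) does not reach the table. Push the wedge along the table, thin end first, under that foot until it is snug and the driver stands firmly on all four feet; then press down lightly on top of that corner to check that the rocking has stopped. Do not pick anything up, do not push the driver out of its place, and leave the small parts lying around alone.

Things in the scene. Friction and masses are not known exactly. Their poses are not given: they have to be found in the camera images.
- driver: Instrument: loose grey metal case, light front panel, 230 deep (x) x 210 wide (y), underside 14 and flat top 66 above the table, 2.5 to 3.7 kg. Origin: at table level under its middle; x from the front panel to the rear, y to the left feet's side, z up. Knob and sockets stand 16 out of the front. It rocks about the front left to rear right diagonal: 4 N on the front right corner tips it down.
- foot_fr: Front right foot, 95 in front of and 85 to the -y side of the driver's middle, 20 in from the front and side faces. A 20 mm wide dome, worn short and hard: it hangs 2.5 to 6.5 above the table (differs each time). Origin: its lowest point. The wedge belongs under this foot, coming in from the driver's -y side.
- foot_fl: Front left foot: a 20 mm wide domed soft rubber foot that stands on the table. It gives about 1 mm per 12 N. Origin: its lowest point.
- foot_br: Rear right foot: a 20 mm wide domed soft rubber foot that stands on the table. It gives about 1 mm per 12 N. Origin: its lowest point.
- foot_bl: Rear left foot: a 20 mm wide domed soft rubber foot that stands on the table. It gives about 1 mm per 12 N. Origin: its lowest point.
- corner_top (a point): Point on the driver's flat top, 66 above the table, right above the front right foot; the place to press.
- wedge: Loose hardwood wedge shim, 120 long (x) x 40 wide (y), 55 g, flat on the table, slope on top: 1.5 thick at its thin end (+x end), rising evenly to 18.3 at its upright flat thick end (-x end). Origin: middle of its underside. It starts on the driver's -y side, thin end roughly towards the foot; when snug, over 45 mm of it still sticks out beside the case.
- wedge_thin (a point): Middle of the lower edge of the wedge's thin end.
- wedge_thick (a point): Middle of the flat upright face of the wedge's thick end, 9 above the table; the place to push. It slides with under 1 N until the foot rides on the slope; from there the push grows steadily over some 25 mm of travel. 3 to 6 N is a snug fit; from about 8 N the driver itself may start to slide away. The wedge stays where it is left.
- modulator: Bystander: brass modulator box, 75 x 34 x 22 on a 100 long base plate (x). Origin: middle of its underside.
- clamp: Bystander: black table clamp block, 62 (x) x 25 x 22 high. Origin: middle of its underside.
- post: Bystander: upright post holder with a steel post, 32 wide, 78 high. Origin: middle of its underside.
Not all that is in view belongs to the job. Leave any black or turquoise look-alike of the wedge alone.

How it is judged:
By the outcome, as a careful person would: the job done as asked, in the order asked, and still so for the second after the job is handed in, with the robot touching nothing.
It also fails if it takes over 51 s, if anything falls off the work surface, if the arm or the gripper's body presses on something with over 40 N, if the wrist force passes 120 N, or if a joint passes its speed limit or range.

ROBOT

A 7-joint arm with a two-finger parallel gripper is mounted at the origin on the work surface. World frame = base frame: x ahead of the robot, y to its left, z up, the work surface at z = 0. Lengths are in m, angles in degrees, forces in N, time in s.
With the tool pointing down it reaches from about 0.425 to 0.825 m from the base axis. Payload 3.6 kg.
Tool frame: the origin (TCP) lies between the finger pads; the fingertips stand tip_extent ahead of it and the grasp point (between the pads) lies 2 mm behind it (tip_extent is the distance from the TCP to the fingertips, in m); z points along the fingers, x is the direction in which the jaws open and shut, and the axes are right-handed (so a half turn about z gives the same grasp; the last joint's range is limited). The gripper opens to 85 mm and grips with 20 to 120 N. Pads are 22 mm wide; open, the fingers measure 114 mm over their backs; the gripper's body (76 mm by 85 mm) begins 54 mm behind the grasp point. The pads swing forward as they close: fully open they stand 13 mm farther back than shut.
Start: joints at [67.122, 35.231, -0.722, 81.555, 0.464, 63.22, -2.315], TCP at [0.237, -0.605, 0.248] pointing down, gripper open.
Joint ranges: [-178.69, 178.69], [-17.37, 117.87], [-77.05, 75.6], [15.02, 138.74], [-78.02, 258.01], [0.78, 113.62], [-162.83, 162.83]. Speed limits (degrees/s): [159.86, 159.86, 180, 180, 180, 180, 180].

INTERFACE

Orientations are given as [roll, pitch, yaw] about the fixed x, y, z axes, in that order (R = Rz(yaw) Ry(pitch) Rx(roll)).
In Python, from plant import * gives the robot as it stands.
- The arm moves only by the tool jog_arm, never from a script. Its argument "rows" is a list of rows, each a list of 3 entries, a list of its own where there are three numbers: the shift along the tool's x, y, z in cm, then the turn about the tool's z in rad, then the opening, from 0 (shut) to 1 (fully open). In form: [[[tx, ty, tz], roll, gripper], ...]. A call has 1 to 10 rows; each row is the pose to reach, as a shift and turn from the pose commanded when the call began, along the tool's axes at that moment; what a row does not reach only later rows make up. A row lasts 1/10 s, in which the tool goes at most 50 mm and 8.59 degrees, less where a joint would pass 70% of its speed; a pose out of reach is approached as far as the arm can. A call with a gripper value outside its range is refused whole. The fingers move at their own pace and stop on an object; "squeeze" is the grip in N (left out, the last holds). Time passes only in rows, so rows that repeat a pose let the fingers close. It gives the time, the measured TCP pose, the force and the opening at its end, in the units of the state.
- get_state(): the state, without advancing time (a new reading comes with each control period).
- snapshot(name): name is "side" or "top"; returns a dict with "image" (384x512x3 uint8, red, green, blue), "fov_y" (degrees; the focal length in pixels is half the picture's height over the tangent of half this angle, whatever the lens; pixels are square), "cx", "cy" (the principal point, pixels), "rvec" (rotation vector, rad) and "tvec" (3), from world to camera coordinates, as OpenCV has them. Camera axes: x right, y down, z forward; pixel columns grow to the right and rows downward; lengths in m; the calibration is good to about 2 mm. A picture is of the moment at which its call begins. There is no depth.
- finish_job(): hands the job in, once; it reports no verdict.
The state is a dict: "time_s": time; "joint_pos": joint angles; "qd": joint speeds; "joint_torque": joint torques, N m; "position": TCP position; "tcp_rot": TCP orientation; "force": force on the tool from outside, world axes, zero at the start; "torque": the same for the moment, N m; "grip_width": finger opening in m.
Only numpy, scipy, OpenCV 4.12 (cv2) and the standard library are available. Lean on these libraries where they do the work, as an engineer would, in place of code of your own. Each camera call takes 0.05 s, during which the arm holds its last target.

## Working session

There is one attempt and no reset: what is moved stays moved. The work goes in short steps, Python scripts to look and compute and a tool call to move; the robot and the scene stay as the last step left them, time stands still between calls to the robot, and variables do not carry over. Pictures are saved under pics/ and viewed, and the job is handed in when it is done.

Besides the shell and the picture viewer there is one more tool, called after "Request:" in YAML: its name, and indented under it one key for each argument. jog_arm: Moves the arm, as the interface text tells. Its arguments: {"type":"object","properties":{"rows":{"type":"array"},"squeeze":{"type":"number"}},"required":["rows"]}

```bash
ls; mkdir -p pics
cat > h.py <<'E'
from plant import *
import numpy as np, cv2
def snap(n,f):
    s=snapshot(n); cv2.imwrite('pics/'+f,cv2.cvtColor(s['image'],cv2.COLOR_RGB2BGR))
    np.save('pics/'+f+'.npy',s,allow_pickle=True); return s
def K(s):
    f=s['image'].shape[0]/2/np.tan(np.radians(s['fov_y'])/2)
    return np.array([[f,0,s['cx']],[0,f,s['cy']],[0,0,1]])
def ray(s,px,z):
    R=cv2.Rodrigues(np.array(s['rvec'],float))[0]; t=np.array(s['tvec'],float).ravel()
    c=-R.T@t; d=R.T@np.linalg.inv(K(s))@np.array([px[0],px[1],1.]); return c+d*(z-c[2])/d[2]
def proj(s,p):
    R=cv2.Rodrigues(np.array(s['rvec'],float))[0]; q=K(s)@(R@np.array(p)+np.array(s['tvec']).ravel()); return q[:2]/q[2]
E
python3 - <<'E'
from h import *
for n in('side','top'):
    s=snap(n,n+'0.png'); print({k:v for k,v in s.items() if k!='image'})
print(get_state())
E
```

```text
pics
{'fov_y': 45.70269999340922, 'cx': 266.9500655113209, 'cy': 193.56195320861008, 'rvec': array([ 2.3725702 , -0.11348528,  0.04538862]), 'tvec': array([-0.60523015,  0.08939301,  1.05034275])}
{'fov_y': 50.527061890024854, 'cx': 251.63103186296973, 'cy': 195.92629957822058, 'rvec': array([ 2.12326106, -2.16506672,  0.21966605]), 'tvec': array([-0.03158862,  0.58386991,  0.77628937])}
{'time_s': 0.1, 'joint_pos': array([67.12277671, 35.28594576, -0.72406174, 81.63222645,  0.4657892 ,
       63.22222928, -2.31515074]), 'qd': array([-0.02208996, -0.02444465, -0.07086102, -0.08283472, -0.06961999,
        0.08147769, -0.02507982]), 'joint_torque': array([ 1.37870662e-03, -4.70380104e+01,  2.59989733e-01, -1.71570325e+01,
        1.00467613e-02,  5.86747454e-03, -7.83419068e-06]), 'position': array([ 0.23650825, -0.60473351,  0.24722808]), 'tcp_rot': array([ 1.79997364e+02,  1.37474927e-01, -6.86360265e+01]), 'force': array([-0.09123718, -0.75564539,  0.36167375]), 'torque': array([ 0.05939521,  0.0428387 , -0.02695996]), 'grip_width': 0.08545356305894874}
```

View pics/side0.png

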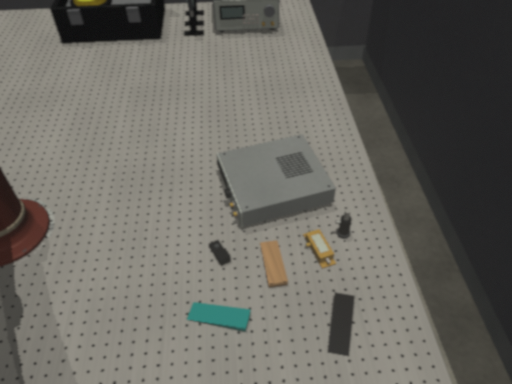

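View pics/top0.png

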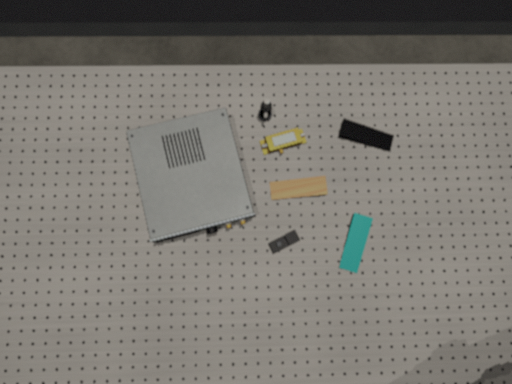

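Side view: driver top around (275,180), wedge at (274,263), clamp (220,252), modulator (320,247), post (344,225). Top view: driver's front-right corner is near (253,213), wedge at (298,187). Next I'll measure these.

Run:
```python
import numpy as np,cv2
from h import *
T=np.load('pics/top0.png.npy',allow_pickle=True).item(); S=np.load('pics/side0.png.npy',allow_pickle=True).item()
for s,n,c in((T,'top',(110,90,410,290)),(S,'side',(180,120,380,310))):
    hsv=cv2.cvtColor(s['image'],cv2.COLOR_RGB2HSV)
    m=cv2.inRange(hsv,(5,70,90),(18 if n=='side' else 19,255,255)) 
    k,l,st,ce=cv2.connectedComponentsWithStats(m)
    for i in range(1,k):
        if st[i,4]>60:
            print(n,st[i],ce[i]); cn=cv2.findContours((l==i).astype(np.uint8),0,2)[0][0]
            print(cv2.boxPoints(cv2.minAreaRect(cn)).round(1).tolist())
    x0,y0,x1,y1=c
    cv2.imwrite('pics/c_%s.png'%n,cv2.resize(cv2.cvtColor(s['image'][y0:y1,x0:x1],cv2.COLOR_RGB2BGR),None,fx=2.6,fy=2.6,interpolation=cv2.INTER_CUBIC))
for p in [(253,213),(152,238),(128,130),(225,110)]: print(p,ray(T,p,.066).round(4))
for p in [(270,181),(271,199),(327,177),(327,195)]: print(p,ray(T,p,.005).round(4))
```

```text
top [270 176  57  24 790] [297.48481013 186.65316456]
[[269.29998779296875, 181.10000610351562], [325.0, 175.5], [326.79998779296875, 194.39999389648438], [271.20001220703125, 200.0]]
side [ 21 199  26  30 258] [ 36.75193798 211.24031008]
[[19.5, 200.1999969482422], [30.299999237060547, 191.60000610351562], [53.400001525878906, 220.5], [42.70000076293945, 229.10000610351562]]
side [260 241  28  46 843] [273.26097272 263.64887307]
[[259.5, 242.5], [278.8999938964844, 238.60000610351562], [287.8999938964844, 283.3999938964844], [268.5, 287.29998779296875]]
(253, 213) [ 0.5462 -0.0444  0.066 ]
(152, 238) [0.5007 0.1535 0.066 ]
(128, 130) [0.7212 0.2065 0.066 ]
(225, 110) [0.7622 0.0087 0.066 ]
(270, 181) [ 0.6234 -0.085   0.005 ]
(271, 199) [ 0.5839 -0.086   0.005 ]
(327, 177) [ 0.6304 -0.2097  0.005 ]
(327, 195) [ 0.5905 -0.2076  0.005 ]
```

View pics/c_top.png

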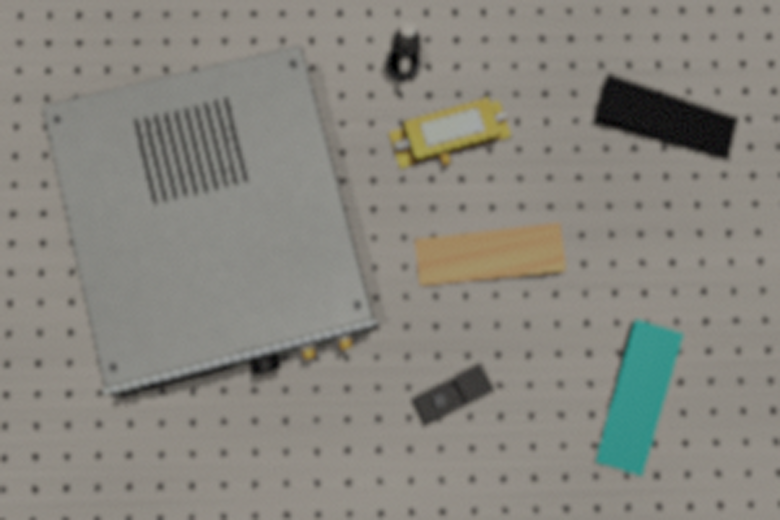

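View pics/c_side.png

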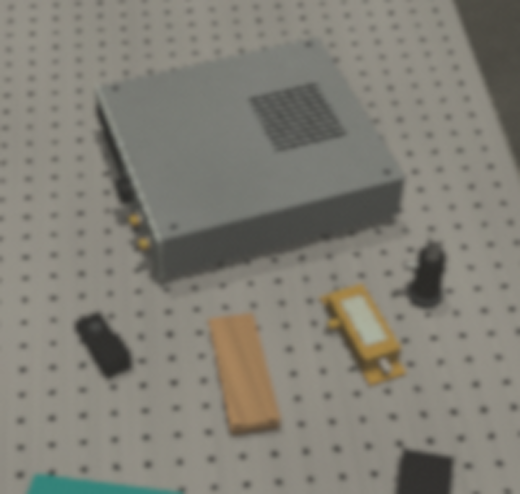

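```bash
cat > m.py <<'E'
from h import *
T=np.load('pics/top0.png.npy',allow_pickle=True).item(); S=np.load('pics/side0.png.npy',allow_pickle=True).item()
E
python3 - <<'E'
from m import *
for s in(T,S):
    R=cv2.Rodrigues(s['rvec'])[0]; print('cam',(-R.T@s['tvec']).round(3))
model=np.array([[-.115,-.105],[-.115,.105],[.115,.105],[.115,-.105]])
tp=[(253.7,212.8),(150.4,238),(127.5,130.4),(225.4,109)]
sp=[(240.4,209.2),(217.8,155.4),(302.3,136.5),(334.5,189.2)]
for s,ps in((T,tp),(S,sp)):
    W=np.array([ray(s,p,.066)[:2] for p in ps]); print(W.round(4).tolist(), [round(np.linalg.norm(W[i]-W[i-1]),4) for i in range(4)])
    A=W-W.mean(0); H=model.T@A; U,_,V=np.linalg.svd(H); R=V.T@U.T; c=W.mean(0)
    print('c',c.round(4),'yaw',np.degrees(np.arctan2(R[1,0],R[0,0])).round(2),'foot',(c+R@[-.095,-.085]).round(4), 'corner',(c+R@[-.115,-.105]).round(4))
# wedge: thin end corners at z=1.5mm (top view), thick at z=18 & side
ct=[((416,239),.0015),((422,286),.0015),((561,225),.0183),((565,271),.0183)]
for (x,y),z in ct: print('wT',ray(T,(x/2.6+110,y/2.6+90),z).round(4))
cs=[((209,319),.0015),((252,314),.0015),((278,419),.0183),((231,430),.0183)]
for (x,y),z in cs: print('wS',ray(S,(x/2.6+180,y/2.6+120),z).round(4))
E
```

```text
cam [ 0.44  -0.016  0.866]
cam [ 0.539 -0.719  0.818]
[[0.5465, -0.0458], [0.5007, 0.1566], [0.7204, 0.2075], [0.7643, 0.0079]] [np.float64(0.2243), np.float64(0.2076), np.float64(0.2255), np.float64(0.2045)]
c [0.633  0.0815] yaw 13.05 foot [ 0.5596 -0.0227] corner [ 0.5447 -0.0467]
[[0.545, -0.0399], [0.4988, 0.1457], [0.7197, 0.1992], [0.7652, 0.0014]] [np.float64(0.224), np.float64(0.1913), np.float64(0.2273), np.float64(0.203)]
c [0.6322 0.0766] yaw 12.72 foot [ 0.5582 -0.0272] corner [ 0.5431 -0.0511]
wT [ 0.6221 -0.0852  0.0015]
wT [ 0.5822 -0.089   0.0015]
wT [ 0.6285 -0.2042  0.0183]
wT [ 0.5899 -0.2054  0.0183]
wS [ 0.5848 -0.0875  0.0015]
wS [ 0.6225 -0.0856  0.0015]
wS [ 0.6297 -0.2048  0.0183]
wS [ 0.5917 -0.2114  0.0183]
```

```bash
cat >> h.py <<'E'
from scipy.spatial.transform import Rotation as Ro
def go(target,yaw=None,st=None):
    st=st or get_state(); R=Ro.from_euler('xyz',st['tcp_rot'],degrees=True).as_matrix()
    d=R.T@(np.array(target)-st['position'])*100
    print('t',st['time_s'],'pos',st['position'].round(4),'rot',st['tcp_rot'].round(2),'F',st['force'].round(2),'w',round(st['grip_width'],4))
    print('shift cm',d.round(2), 'roll', None if yaw is None else np.radians(-(yaw-st['tcp_rot'][2])).round(4))
E
python3 - <<'E'
from m import *
import plant; print([k for k in dir(plant) if not k.startswith('_')]); print(getattr(plant,'tip_extent',None))
for n,p in dict(mod=(281,153.5),modR=(306,133),modL=(261,152),post=(265,118),clampTop=(296,231),clampL=(269,244)).items(): print(n,ray(T,p,.0).round(3))
go([.656,-.148,.12],-77.1)
E
```

```text
['Unreachable', 'finish_job', 'get_state', 'snapshot', 'tip_extent']
0.017
mod [ 0.686 -0.112  0.   ]
modR [ 0.733 -0.169  0.   ]
modL [ 0.69  -0.067  0.   ]
post [ 0.769 -0.079  0.   ]
clampTop [ 0.514 -0.138  0.   ]
clampL [ 0.488 -0.079  0.   ]
t 0.1 pos [ 0.2365 -0.6047  0.2472] rot [ 1.800e+02  1.400e-01 -6.864e+01] F [-0.09 -0.76  0.36] w 0.0855
shift cm [-27.22 -55.71  12.79] roll 0.1477
```

Request:
jog_arm:
  rows:
    - [[-5,-10,2],0.05,0]
    - [[-10,-20,4],0.1,0]
    - [[-15,-30,6],0.148,0]
    - [[-20,-40,8],0.148,0]
    - [[-27.2,-55.7,12.7],0.148,0]
    - [[-27.2,-55.7,12.7],0.148,0]
    - [[-27.2,-55.7,12.7],0.148,0]
    - [[-27.2,-55.7,12.7],0.148,0]
    - [[-27.2,-55.7,12.7],0.148,0]
    - [[-27.2,-55.7,12.7],0.148,0]

```text
time_s: 1.1
position: [0.569, -0.2426, 0.1487]
tcp_rot: [180.0, 0.0, -77.1]
force: [0.9, -0.1, -0.0]
grip_width: 0.0002
```

Request:
jog_arm:
  rows:
    - [[0,0,0],0,0]
    - [[0,0,0],0,0]

```text
time_s: 1.3
position: [0.5686, -0.242, 0.1484]
tcp_rot: [179.9, 0.1, -76.9]
force: [-0.6, -0.9, 0.0]
grip_width: 0.0003
```

```bash
python3 -c "
from h import *
go([.656,-.148,.06],-77.1)"
```

```text
t 1.3 pos [ 0.5686 -0.242   0.1484] rot [ 1.7992e+02  1.0000e-01 -7.6870e+01] F [-0.61 -0.92  0.03] w 0.0003
shift cm [ -7.16 -10.66   8.84] roll 0.004
```

Request:
jog_arm:
  rows:
    - [[-4,-5,2],0,0]
    - [[-7.2,-9,4],0,0]
    - [[-7.2,-10.7,6],0,0]
    - [[-7.2,-10.7,8.8],0,0]
    - [[-7.2,-10.7,8.8],0,0]
    - [[-7.2,-10.7,8.8],0,0]

```text
time_s: 1.9
position: [0.6549, -0.1535, 0.0616]
tcp_rot: [179.9, -0.1, -77.3]
force: [-0.9, 0.3, 0.7]
grip_width: 0.0
```

Run:
```python
from h import *
s=snap('side','s1.png'); t=snap('top','t1.png')
go([.656,-.148,.02],-77.1)
a=cv2.imread('pics/s1.png')[120:310,180:400]; b=cv2.imread('pics/t1.png')[90:280,180:400]
cv2.imwrite('pics/b1.png',cv2.resize(np.vstack([a,b]),None,fx=1.57,fy=1.57,interpolation=2))
cv2.imwrite('pics/b1a.png',cv2.resize(a,None,fx=3,fy=3,interpolation=2))
```

```text
t 2.0 pos [ 0.6565 -0.1534  0.0635] rot [-1.7989e+02 -1.6000e-01 -7.7330e+01] F [0.84 0.17 0.14] w -0.0
shift cm [-0.55 -0.07  4.35] roll -0.004
```

View pics/b1a.png

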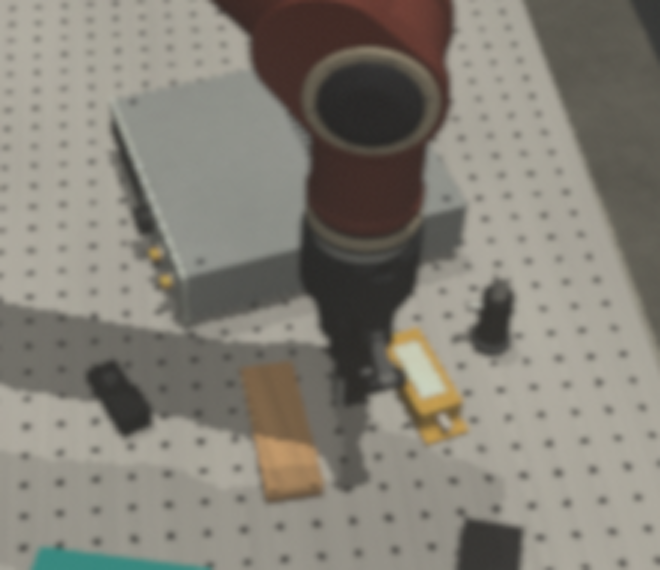

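Gripper (tip near (345,395) in the crop) stands between the wedge and modulator. I'll lower it and then push the wedge sideways.

Request:
jog_arm:
  rows:
    - [[0,0,2],0,0]
    - [[0,0,4.1],0,0]
    - [[0,0,4.1],0,0]
    - [[0,0,4.1],0,0]

```text
time_s: 2.4
position: [0.6568, -0.1515, 0.0221]
tcp_rot: [-179.9, -0.1, -77.2]
force: [0.4, -0.4, 0.0]
grip_width: -0.0003
```

Run:
```python
from h import *
P=[];F=[]
for i in range(4):
    s=snapshot('side'); st=get_state(); P.append(st['position']);F.append(st['force'])
print(np.mean(P,0).round(4),np.std(P,0).round(4),np.mean(F,0).round(2),np.std(F,0).round(2))
```

```text
[ 0.6574 -0.151   0.0225] [0.0001 0.0002 0.0001] [0.44 0.09 0.06] [0.36 0.43 0.49]
```

Request:
jog_arm:
  rows:
    - [[0,0.7,0.2],0,0]
    - [[0,1.4,0.2],0,0]
    - [[0,1.8,0.2],0,0]
    - [[0,2.1,0.2],0,0]
    - [[0,2.4,0.2],0,0]
    - [[0,2.7,0.2],0,0]
    - [[0,3.0,0.2],0,0]
    - [[0,3.3,0.2],0,0]
    - [[0,3.6,0.2],0,0]
    - [[0,3.8,0.2],0,0]

```text
time_s: 3.6
position: [0.619, -0.1588, 0.0185]
tcp_rot: [180.0, 0.0, -77.1]
force: [0.5, 0.2, -0.0]
grip_width: 0.0002
```

Run:
```python
from h import *
s=snap('side','s2.png'); t=snap('top','t2.png')
go([.656,-.148,.02],-77.1)
a=cv2.imread('pics/s2.png')[120:310,180:400]; b=cv2.imread('pics/t2.png')[90:280,180:400]
cv2.imwrite('pics/b2a.png',cv2.resize(a,None,fx=3,fy=3,interpolation=2))
cv2.imwrite('pics/b2b.png',cv2.resize(b,None,fx=3,fy=3,interpolation=2))
```

```text
t 3.7 pos [ 0.6189 -0.1589  0.0185] rot [ 1.7997e+02  1.0000e-02 -7.7130e+01] F [ 0.31 -0.11 -0.13] w 0.0002
shift cm [-0.23 -3.86 -0.16] roll -0.0005
```

View pics/b2a.png

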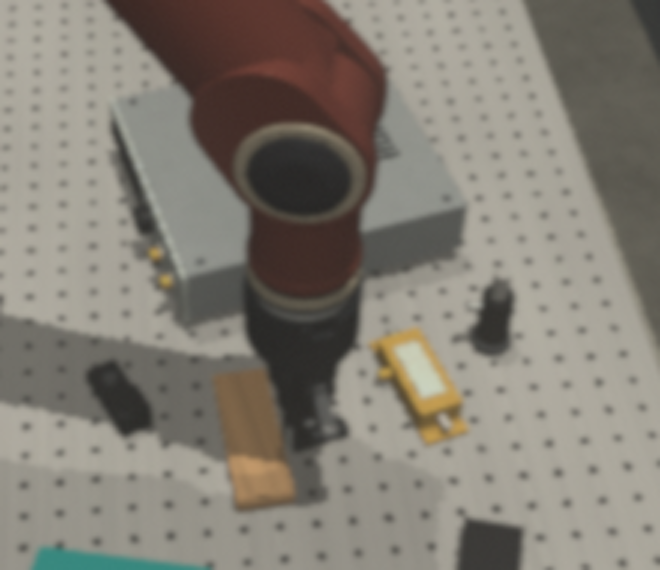

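View pics/b2b.png

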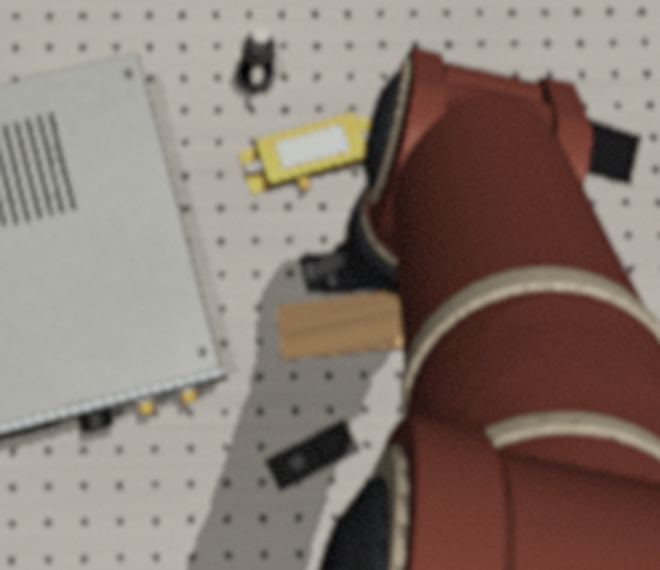

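```bash
cat >> h.py <<'E'
def wed(s,thin,thick,sc,ox,oy):
    a=np.mean([ray(s,(x/sc+ox,y/sc+oy),.0015) for x,y in thin],0); b=np.mean([ray(s,(x/sc+ox,y/sc+oy),.0183) for x,y in thick],0)
    d=a-b; f=np.array([.559,-.025]); u=np.array([-.223,.975]); n=np.array([.975,.223])
    print('thin',a[:2].round(4),'thick',b[:2].round(4),'L',np.linalg.norm(d[:2]).round(4),'ang',np.degrees(np.arctan2(d[1],d[0])).round(1),
     'lat thin/thick',((a[:2]-f)@n).round(4),((b[:2]-f)@n).round(4),'thin to foot',((f-a[:2])@u).round(4))
E
python3 - <<'E'
from m import *
for s in (S,): wed(s,[(209,319),(252,314)],[(278,419),(231,430)],2.6,180,120)
wed(T,[(416,239),(422,286)],[(561,225),(565,271)],2.6,110,90)
s=np.load('pics/s2.png.npy',allow_pickle=True).item()
wed(s,[(213,376),(268,369)],[(295,491),(235,503)],3,180,120)
E
```

```text
thin [ 0.6036 -0.0865] thick [ 0.6107 -0.2081] L 0.1218 ang 93.3 lat thin/thick 0.0298 0.0095 thin to foot 0.0699
thin [ 0.6022 -0.0871] thick [ 0.6092 -0.2048] L 0.1178 ang 93.4 lat thin/thick 0.0282 0.0088 thin to foot 0.0702
thin [ 0.584  -0.0916] thick [ 0.5906 -0.2119] L 0.1205 ang 93.2 lat thin/thick 0.0095 -0.0109 thin to foot 0.0705
```

Run:
```python
from h import *
go([.544,-.199,.021],-77.1)
```

```text
t 3.7 pos [ 0.6189 -0.1589  0.0185] rot [ 1.7997e+02  1.0000e-02 -7.7130e+01] F [ 0.31 -0.11 -0.13] w 0.0002
shift cm [ 2.24  8.2  -0.25] roll -0.0005
```

Request:
jog_arm:
  rows:
    - [[0,-0.5,0],0,0]
    - [[0,-0.5,-2],0,0]
    - [[0,-0.5,-4.5],0,0]
    - [[1,3,-4.5],0,0]
    - [[2.2,7,-4.5],0,0]
    - [[2.2,8.2,-4.5],0,0]
    - [[2.2,8.2,-4.5],0,0]
    - [[2.2,8.2,-2],0,0]
    - [[2.2,8.2,-0.3],0,0]
    - [[2.2,8.2,-0.3],0,0]

```text
time_s: 4.7
position: [0.5447, -0.1962, 0.0193]
tcp_rot: [179.9, 0.2, -77.0]
force: [-0.6, 0.7, -0.7]
grip_width: -0.0001
```

Run:
```python
from h import *
s=snap('side','s3.png'); go([.544,-.199,.021],-77.1)
a=cv2.imread('pics/s3.png')[120:310,180:400]
cv2.imwrite('pics/b3a.png',cv2.resize(a,None,fx=3,fy=3,interpolation=2))
```

```text
t 4.75 pos [ 0.5454 -0.1968  0.0205] rot [ 1.7999e+02  1.0000e-01 -7.7000e+01] F [-0.28  0.38  0.18] w 0.0002
shift cm [ 0.18  0.18 -0.05] roll 0.0018
```

View pics/b3a.png

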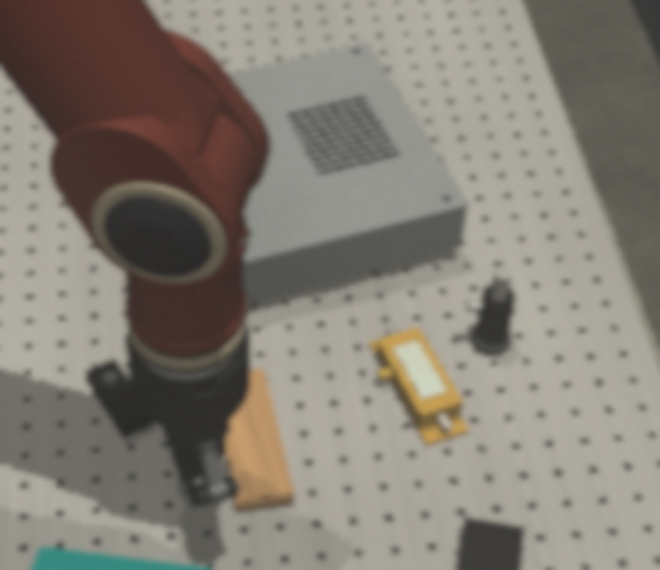

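The finger (about (210,480)) is beside the wedge's thick part, on the left. I'll push it in the +x direction to swing the thick end.

Request:
jog_arm:
  rows:
    - [[0.2,-0.4,0],0,0]
    - [[0.2,-0.8,0],0,0]
    - [[0.2,-1.1,0],0,0]
    - [[0.2,-1.4,0],0,0]
    - [[0.2,-1.7,0],0,0]
    - [[0.2,-2.0,0],0,0]
    - [[0.2,-2.3,0],0,0]
    - [[0.2,-2.6,0],0,0]
    - [[0.2,-2.6,0],0,0]

```text
time_s: 5.65
position: [0.5707, -0.1943, 0.0215]
tcp_rot: [-180.0, 0.0, -77.1]
force: [0.3, 0.3, 0.0]
grip_width: 0.0
```

Run:
```python
from h import *
s=snap('side','s4.png'); go([.544,-.199,.021],-77.1)
a=cv2.imread('pics/s4.png')[120:310,180:400]
cv2.imwrite('pics/b4a.png',cv2.resize(a,None,fx=3,fy=3,interpolation=2))
```

```text
t 5.7 pos [ 0.5704 -0.1943  0.0215] rot [-1.7998e+02  1.0000e-02 -7.7090e+01] F [-0.34 -0.33 -0.18] w -0.0001
shift cm [-0.13  2.68  0.05] roll 0.0001
```

View pics/b4a.png

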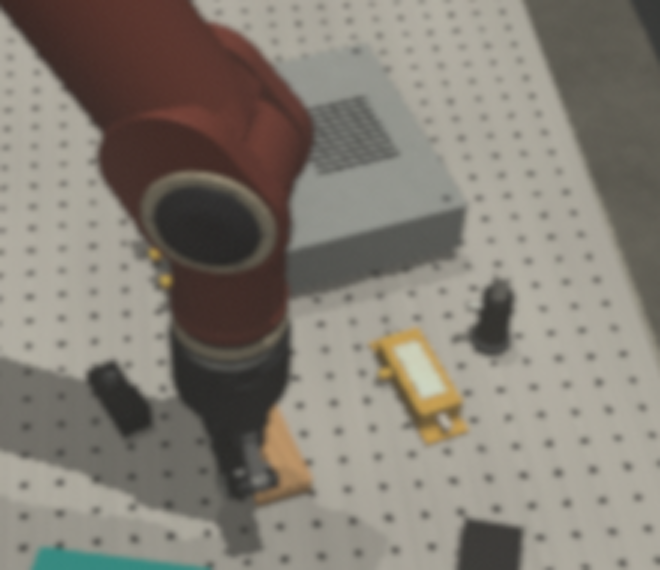

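Request:
jog_arm:
  rows:
    - [[0,0.6,0],0,0]
    - [[0,0.6,-2],0,0]
    - [[1,0.6,-4],0,0]
    - [[5,0,-4],0,0]
    - [[6,-3,-4],0,0]
    - [[6,-3,-4],0,0]
    - [[6,-3,-4],0,0]

```text
time_s: 6.4
position: [0.6121, -0.2458, 0.061]
tcp_rot: [179.9, 0.1, -77.1]
force: [0.6, 0.7, -0.3]
grip_width: -0.0
```

Run:
```python
from h import *
s=snap('side','s5.png'); t=snap('top','t5.png'); go([.544,-.199,.021],-77.1)
a=cv2.imread('pics/s5.png')[120:310,180:400]
cv2.imwrite('pics/b5a.png',cv2.resize(a,None,fx=3,fy=3,interpolation=2))
b=cv2.imread('pics/t5.png')[90:280,180:400]
cv2.imwrite('pics/b5b.png',cv2.resize(b,None,fx=3,fy=3,interpolation=2))
```

```text
t 6.5 pos [ 0.6112 -0.2456  0.061 ] rot [ 1.7987e+02  1.0000e-01 -7.7090e+01] F [ 0.32 -0.32 -0.54] w 0.0001
shift cm [-6.04  5.5   4.02] roll 0.0001
```

View pics/b5a.png

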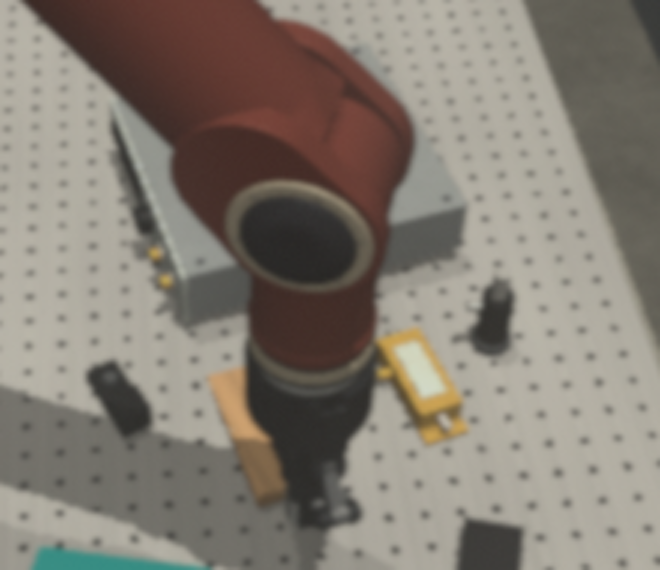

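View pics/b5b.png

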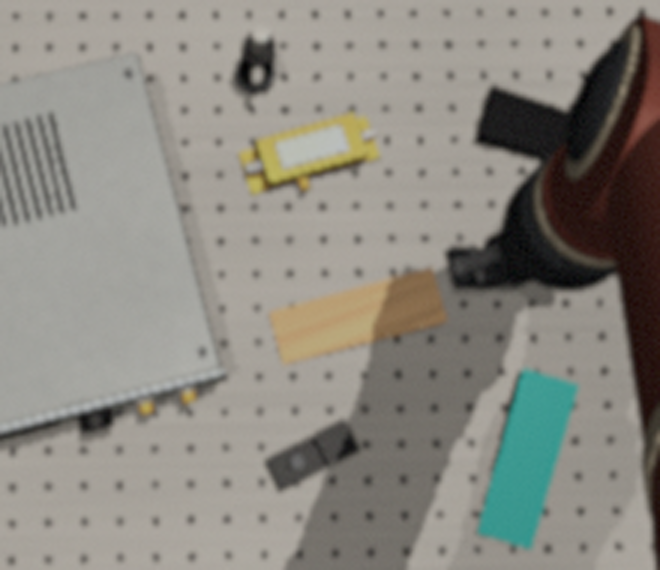

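Run:
```python
from h import *
t=np.load('pics/t5.png.npy',allow_pickle=True).item()
wed(t,[(268,314),(285,364)],[(432,269),(446,319)],3,180,90)
s=np.load('pics/t5.png.npy',allow_pickle=True).item()
# top-left thin corner side, left thick corner
s=np.load('pics/s5.png.npy',allow_pickle=True).item()
print(ray(s,(210/3+180,380/3+120),.0015),ray(s,(262/3+180,491/3+120),.0183))
```

```text
thin [ 0.5757 -0.0885] thick [ 0.6035 -0.204 ] L 0.1188 ang 103.5 lat thin/thick 0.0021 0.0035 thin to foot 0.0657
[ 0.5606602 -0.0963907  0.0015   ] [ 0.58896976 -0.20698821  0.0183    ]
```

Request:
jog_arm:
  rows:
    - [[0,0,2],0,0]
    - [[0,0,4],0,0]
    - [[0,0,4],0,0]
    - [[-0.7,0,4],0,0]
    - [[-1.4,0,4],0,0]
    - [[-2.1,0,4],0,0]
    - [[-2.7,0,4],0,0]
    - [[-3.3,0,4],0,0]
    - [[-4,0,4],0,0]
    - [[-4.7,0,4],0,0]

```text
time_s: 7.5
position: [0.6023, -0.2003, 0.0218]
tcp_rot: [-180.0, -0.0, -77.1]
force: [-0.3, -0.6, -0.4]
grip_width: -0.0001
```

Request:
jog_arm:
  rows:
    - [[-0.6,0,0],0,0]
    - [[-1.2,0,0],0,0]
    - [[-1.8,0,0],0,0]
    - [[-2.4,0,0],0,0]
    - [[-3,0,0],0,0]
    - [[-3.3,0,0],0,0]
    - [[-3.3,0,0],0,0]

```text
time_s: 8.2
position: [0.5947, -0.1673, 0.0214]
tcp_rot: [180.0, 0.1, -77.1]
force: [-1.0, 0.2, 0.1]
grip_width: -0.0003
```

Run:
```python
from h import *
s=snap('side','s6.png'); t=snap('top','t6.png'); go([.544,-.199,.021],-77.1)
a=cv2.imread('pics/s6.png')[120:310,180:400]
cv2.imwrite('pics/b6a.png',cv2.resize(a,None,fx=3,fy=3,interpolation=2))
b=cv2.imread('pics/t6.png')[90:280,180:400]
cv2.imwrite('pics/b6b.png',cv2.resize(b,None,fx=3,fy=3,interpolation=2))
```

```text
t 8.3 pos [ 0.5947 -0.1683  0.0214] rot [ 1.7998e+02  2.0000e-02 -7.7110e+01] F [0.73 0.26 0.7 ] w 0.0
shift cm [1.86 5.63 0.04] roll -0.0003
```

View pics/b6b.png

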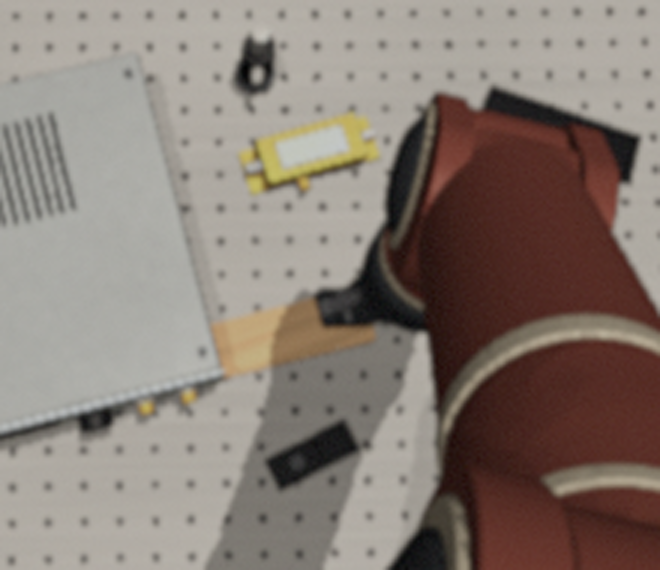

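View pics/b6a.png

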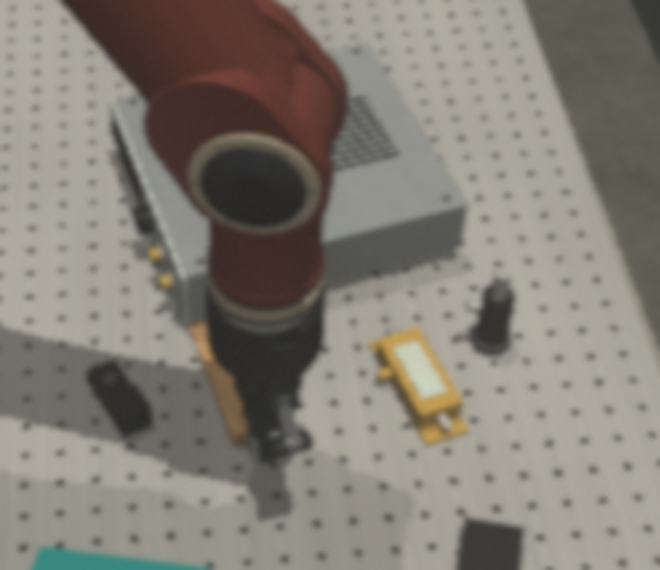

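Request:
jog_arm:
  rows:
    - [[-0.4,0,0],0,0]
    - [[-0.8,0,0],0,0]
    - [[-1.2,0,0],0,0]
    - [[-1.6,0,0],0,0]
    - [[-2,0,0],0,0]
    - [[-2,0,0],0,0]

```text
time_s: 8.9
position: [0.5903, -0.1477, 0.0215]
tcp_rot: [180.0, 0.1, -77.0]
force: [-0.7, 0.8, 0.7]
grip_width: -0.0004
```

Request:
jog_arm:
  rows:
    - [[-0.25,0,0],0,0]
    - [[-0.5,0,0],0,0]
    - [[-0.5,0,0],0,0]

```text
time_s: 9.2
position: [0.5893, -0.1436, 0.0215]
tcp_rot: [-180.0, 0.0, -77.1]
force: [-0.5, 0.1, -0.2]
grip_width: 0.0002
```

Request:
jog_arm:
  rows:
    - [[-0.25,0,0],0,0]
    - [[-0.5,0,0],0,0]
    - [[-0.5,0,0],0,0]

```text
time_s: 9.5
position: [0.5881, -0.1385, 0.0215]
tcp_rot: [180.0, 0.0, -77.1]
force: [-0.7, -0.3, -0.4]
grip_width: -0.0004
```

Request:
jog_arm:
  rows:
    - [[-0.25,0,0],0,0]
    - [[-0.5,0,0],0,0]
    - [[-0.5,0,0],0,0]

```text
time_s: 9.8
position: [0.587, -0.1336, 0.0215]
tcp_rot: [180.0, 0.0, -77.1]
force: [0.4, -0.4, -0.1]
grip_width: 0.0001
```

Request:
jog_arm:
  rows:
    - [[-0.25,0,0],0,0]
    - [[-0.5,0,0],0,0]
    - [[-0.5,0,0],0,0]

```text
time_s: 10.1
position: [0.5859, -0.1287, 0.0215]
tcp_rot: [180.0, 0.0, -77.1]
force: [-0.2, -1.0, -2.0]
grip_width: -0.0002
```

Request:
jog_arm:
  rows:
    - [[-0.25,0,0],0,0]
    - [[-0.4,0,0],0,0]
    - [[-0.4,0,0],0,0]

```text
time_s: 10.4
position: [0.585, -0.1254, 0.0215]
tcp_rot: [-180.0, -0.0, -77.1]
force: [0.2, -0.4, -0.3]
grip_width: -0.0
```

Request:
jog_arm:
  rows:
    - [[-0.2,0,0],0,0]
    - [[-0.4,0,0],0,0]
    - [[-0.4,0,0],0,0]

```text
time_s: 10.7
position: [0.5842, -0.1219, 0.0215]
tcp_rot: [-180.0, -0.0, -77.1]
force: [1.6, -1.9, -0.6]
grip_width: 0.0001
```

```bash
cat > f.py <<'E'
from h import *
F=[];P=[]
for i in range(6):
    snapshot('side'); st=get_state(); F.append(st['force']); P.append(st['position'])
F=np.array(F); u=np.array([-.223,.975,0]); n=np.array([.975,.223,0])
print('t',st['time_s'],'P',np.mean(P,0).round(4),'F',F.mean(0).round(2),'push',-(F@u).mean().round(2),'sd',(F@u).std().round(2),'lat',(F@n).mean().round(2))
E
python3 f.py
```

```text
t 11.0 P [ 0.5842 -0.1219  0.0215] F [ 0.22 -2.   -0.65] push 1.99 sd 0.32 lat -0.24
```

Request:
jog_arm:
  rows:
    - [[-0.2,0,0],0,0]
    - [[-0.4,0,0],0,0]
    - [[-0.4,0,0],0,0]

```text
time_s: 11.3
position: [0.5833, -0.118, 0.0215]
tcp_rot: [-180.0, -0.0, -77.1]
force: [1.0, -3.0, -1.2]
grip_width: 0.0001
```

```bash
python3 f.py
```

```text
t 11.6 P [ 0.5834 -0.118   0.0215] F [ 1.24 -3.84 -0.27] push 4.02 sd 0.36 lat 0.35
```

Request:
jog_arm:
  rows:
    - [[-0.1,0,0],0,0]
    - [[-0.1,0,0],0,0]

```text
time_s: 11.8
position: [0.5831, -0.1171, 0.0215]
tcp_rot: [-180.0, -0.0, -77.1]
force: [0.4, -4.5, -0.1]
grip_width: 0.0001
```

```bash
python3 f.py
python3 - <<'E'
from h import *
s=snap('side','s7.png'); t=snap('top','t7.png')
a=cv2.imread('pics/s7.png')[120:310,180:400]
cv2.imwrite('pics/b7a.png',cv2.resize(a,None,fx=3,fy=3,interpolation=2))
b=cv2.imread('pics/t7.png')[90:280,100:320]
cv2.imwrite('pics/b7b.png',cv2.resize(b,None,fx=3,fy=3,interpolation=2))
E
```

```text
t 12.1 P [ 0.5831 -0.1171  0.0215] F [ 1.03 -4.78 -0.68] push 4.89 sd 0.18 lat -0.06
```

View pics/b7b.png

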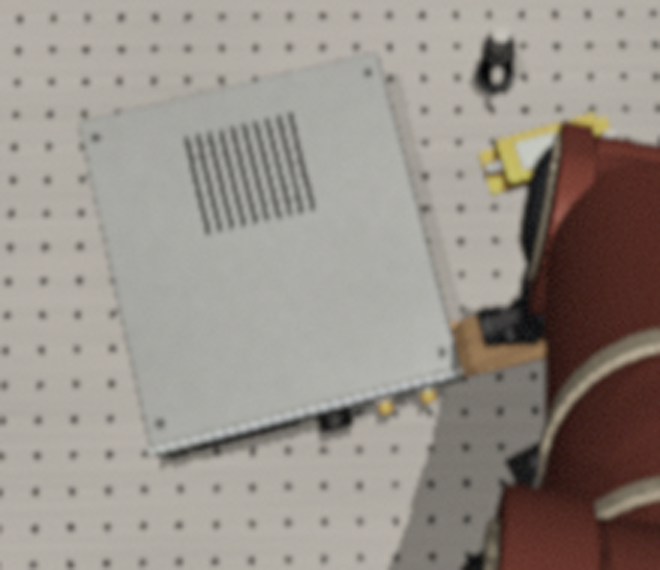

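View pics/b7a.png

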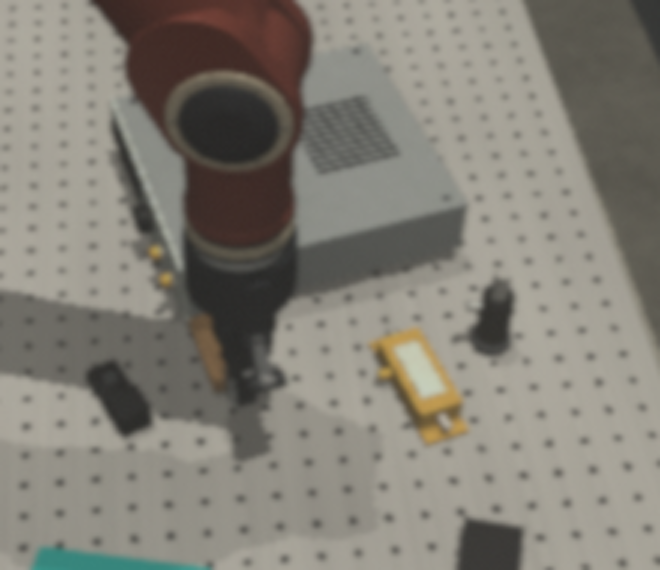

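Push reads 4.9 N, which is in the snug range. The driver's corners are where they were, and the wedge runs straight in under the front-right corner. Next I'll retreat and go above the corner.

Request:
jog_arm:
  rows:
    - [[0.4,0,0],0,0]
    - [[1.2,0,0],0,0]
    - [[3,0,0],0,0]
    - [[3,0,-3],0,0]
    - [[3,0,-7],0,0]
    - [[3,0,-10],0,0]
    - [[3,0,-10],0,0]

```text
time_s: 12.9
position: [0.593, -0.1478, 0.1264]
tcp_rot: [-179.5, -0.2, -77.2]
force: [0.4, -0.1, 0.1]
grip_width: -0.0
```

Run:
```python
from h import *
s=snap('side','s8.png'); t=snap('top','t8.png')
go([.559,-.025,.098],-77.1)
print(proj(t,[.559,-.025,.066]), proj(s,[.559,-.025,.066]))
a=s['image'].copy(); b=t['image'].copy()
for im,c in((a,s),(b,t)):
    p=proj(c,[.559,-.025,.066]).round().astype(int); im[p[1],p[0]]=(255,0,0)
x=np.hstack([a[150:300,190:320],b[130:280,180:310]])
cv2.imwrite('pics/b8.png',cv2.resize(x[...,::-1],None,fx=3,fy=3,interpolation=0))
```

```text
t 13.0 pos [ 0.5899 -0.1467  0.1221] rot [-1.7994e+02 -1.0000e-02 -7.7160e+01] F [-0.25  0.52 -0.37] w 0.0001
shift cm [-12.56   0.31   2.41] roll -0.0011
[243.0754341  206.76843584] [246.26821962 203.82739516]
```

View pics/b8.png

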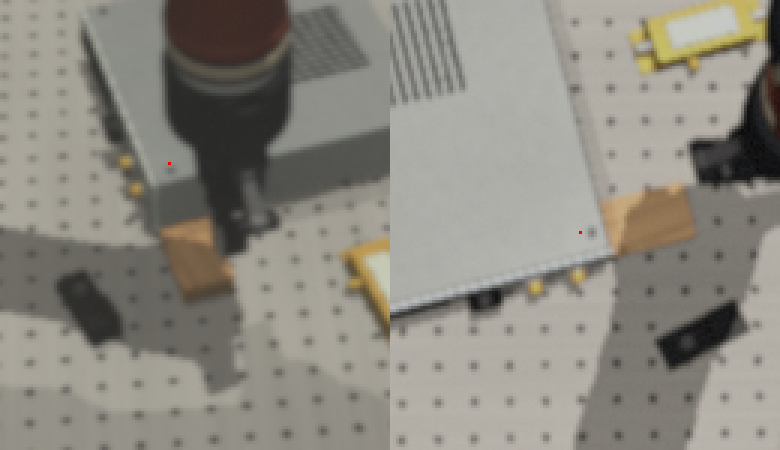

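Wedge sits under the corner, sticking out about 60 mm. The predicted press point (red) lies just inboard of the corner screw in both views. Now the press.

Request:
jog_arm:
  rows:
    - [[-4,0.1,0],0,0]
    - [[-8,0.3,0],0,0]
    - [[-12.6,0.3,0.5],0,0]
    - [[-12.6,0.3,2.0],0,0]
    - [[-12.6,0.3,2.5],0,0]
    - [[-12.6,0.3,2.5],0,0]

```text
time_s: 13.6
position: [0.5575, -0.0253, 0.0947]
tcp_rot: [179.8, -0.0, -77.2]
force: [0.2, 0.3, 0.2]
grip_width: 0.0
```

```bash
python3 f.py
```

```text
t 13.9 P [ 0.5589 -0.0255  0.0964] F [ 0.02  0.14 -0.09] push -0.13 sd 0.4 lat 0.05
```

Tip is at about z=0.079, roughly 13 mm above the top. I'll approach slowly.

Request:
jog_arm:
  rows:
    - [[0,0,0.5],0,0]
    - [[0,0,0.9],0,0]
    - [[0,0,1.1],0,0]
    - [[0,0,1.1],0,0]

```text
time_s: 14.3
position: [0.5584, -0.0237, 0.085]
tcp_rot: [179.9, 0.0, -77.1]
force: [-0.9, -0.3, -0.0]
grip_width: -0.0002
```

Request:
jog_arm:
  rows:
    - [[0,0,0.1],0,0]
    - [[0,0,0.1],0,0]

```text
time_s: 14.5
position: [0.5587, -0.0238, 0.0845]
tcp_rot: [-180.0, 0.0, -77.1]
force: [0.4, -0.2, -0.2]
grip_width: -0.0003
```

Request:
jog_arm:
  rows:
    - [[0,0,0.05],0,0]
    - [[0,0,0.05],0,0]

```text
time_s: 14.7
position: [0.5587, -0.0238, 0.084]
tcp_rot: [-180.0, 0.0, -77.1]
force: [-0.4, -0.5, 0.2]
grip_width: 0.0002
```

Request:
jog_arm:
  rows:
    - [[0,0,0.05],0,0]
    - [[0,0,0.05],0,0]

```text
time_s: 14.9
position: [0.5587, -0.0238, 0.0835]
tcp_rot: [180.0, 0.0, -77.1]
force: [0.8, -1.5, -0.0]
grip_width: -0.0
```

Request:
jog_arm:
  rows:
    - [[0,0,0.05],0,0]
    - [[0,0,0.05],0,0]

```text
time_s: 15.1
position: [0.5587, -0.0238, 0.0829]
tcp_rot: [180.0, 0.0, -77.1]
force: [-0.6, 0.1, -0.3]
grip_width: -0.0001
```

```bash
python3 f.py
```

```text
t 15.4 P [ 0.5587 -0.0238  0.083 ] F [-0.18  0.05 -0.19] push -0.09 sd 0.3 lat -0.17
```

Request:
jog_arm:
  rows:
    - [[0,0,0.05],0,0]
    - [[0,0,0.05],0,0]

```text
time_s: 15.6
position: [0.5587, -0.0238, 0.0824]
tcp_rot: [180.0, 0.0, -77.1]
force: [0.2, -0.3, 0.3]
grip_width: -0.0001
```

Request:
jog_arm:
  rows:
    - [[0,0,0.05],0,0]
    - [[0,0,0.05],0,0]

```text
time_s: 15.8
position: [0.5588, -0.0238, 0.0821]
tcp_rot: [-180.0, 0.0, -77.1]
force: [-0.7, -0.1, 0.4]
grip_width: -0.0001
```

```bash
python3 f.py
```

```text
t 16.1 P [ 0.5588 -0.0238  0.0821] F [-0.15  0.13  0.79] push -0.16 sd 0.27 lat -0.12
```

Request:
jog_arm:
  rows:
    - [[0,0,0.03],0,0]
    - [[0,0,0.03],0,0]

```text
time_s: 16.3
position: [0.5588, -0.0238, 0.082]
tcp_rot: [-180.0, 0.0, -77.1]
force: [-1.1, -0.9, 3.3]
grip_width: -0.0003
```

Request:
jog_arm:
  rows:
    - [[0,0,0.03],0,0]
    - [[0,0,0.03],0,0]

```text
time_s: 16.5
position: [0.5588, -0.0238, 0.0819]
tcp_rot: [-180.0, 0.0, -77.1]
force: [-1.7, -0.0, 6.2]
grip_width: 0.0002
```

```bash
python3 f.py
```

```text
t 16.8 P [ 0.5588 -0.0238  0.0819] F [-1.89  0.28  5.53] push -0.7 sd 0.24 lat -1.78
```

Request:
jog_arm:
  rows:
    - [[0,0,0.03],0,0]
    - [[0,0,0.03],0,0]

```text
time_s: 17.0
position: [0.5588, -0.0239, 0.0819]
tcp_rot: [-180.0, -0.0, -77.1]
force: [-2.0, 0.4, 7.4]
grip_width: 0.0002
```

```bash
python3 f.py
```

```text
t 17.3 P [ 0.5588 -0.0239  0.0819] F [-1.74  0.08  7.41] push -0.47 sd 0.39 lat -1.68
```

The corner takes 7.4 N while sinking only about 0.2 mm from first contact, so it is firm. I'll release and clear away.

Request:
jog_arm:
  rows:
    - [[0,0,-0.3],0,0]
    - [[0,0,-1],0,0]
    - [[0,0,-4],0,0]
    - [[0,0,-8],0,0]
    - [[4,0,-10],0,0]
    - [[9,0,-10],0,0]
    - [[14,0,-10],0,0]
    - [[19,0,-10],0,0]
    - [[22,0,-10],0,0]
    - [[22,0,-10],0,0]

```text
time_s: 18.3
position: [0.6066, -0.2463, 0.1808]
tcp_rot: [179.9, -0.3, -77.7]
force: [-0.3, 0.2, -0.5]
grip_width: 0.0003
```

Request:
jog_arm:
  rows:
    - [[0,4,0],0,0]
    - [[4,8,0],0,0]
    - [[8,12,0],0,0]
    - [[10,16,0],0,0]
    - [[10,18,0],0,0]
    - [[10,18,0],0,0]
    - [[10,18,0],0,0]

```text
time_s: 19.0
position: [0.4549, -0.375, 0.1813]
tcp_rot: [-179.9, 0.1, -77.1]
force: [0.8, 1.1, -0.4]
grip_width: -0.0003
```

Run:
```python
from h import *
s=snap('side','s9.png'); t=snap('top','t9.png'); go([.5,-.3,.2])
x=np.hstack([s['image'][120:310,180:380],t['image'][90:280,120:320]])
cv2.imwrite('pics/b9.png',cv2.resize(x[...,::-1],None,fx=2,fy=2,interpolation=2))
```

```text
t 19.1 pos [ 0.4566 -0.3738  0.1812] rot [-1.7989e+02  5.0000e-02 -7.6900e+01] F [-0.04 -0.3  -0.42] w -0.0001
shift cm [-6.21 -5.9  -1.86] roll None
```

View pics/b9.png

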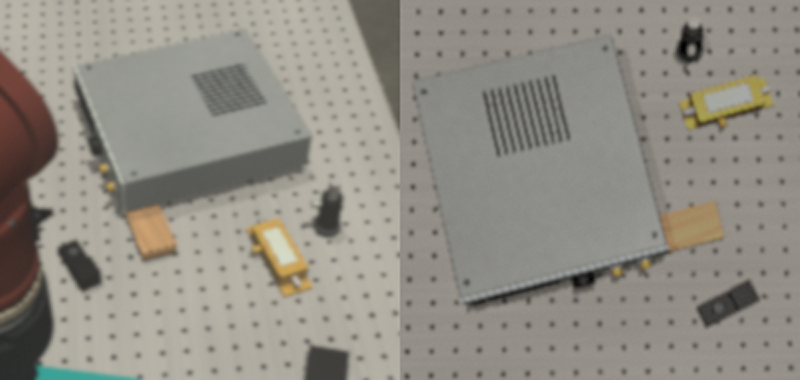

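Run:
```python
from m import *
t=np.load('pics/t9.png.npy',allow_pickle=True).item()
g=[cv2.cvtColor(i['image'],cv2.COLOR_RGB2GRAY).astype(np.float32) for i in(T,t)]
for n,(x0,y0,x1,y1) in dict(rearR=(205,95,245,135),grille=(155,120,215,175),frontL=(130,215,180,250),mod=(255,125,312,158),clamp=(262,228,305,256),post=(252,98,280,124)).items():
    print(n,cv2.phaseCorrelate(g[0][y0:y1,x0:x1].copy(),g[1][y0:y1,x0:x1].copy()))
b=np.mean([ray(t,p,.0183) for p in((280,192.5),(281.5,210.))],0)[:2]; f=np.array([.559,-.025])
print('thick',b,'u',(b-f)@[-.223,.975],'lat',(b-f)@[.975,.223])
```

```text
rearR ((-0.019401291599752568, -0.16243641279706011), 0.9579417115077377)
grille ((0.006939161459772691, -0.004653314020210075), 0.781020720799764)
frontL ((-0.09385393696106803, -0.06867695593273382), 0.976315205362108)
mod ((-0.008102805633146914, 0.02298885452768573), 1.0237076646751828)
clamp ((0.4627603268750029, 0.015657305152362966), 0.9619929619188662)
post ((-0.003851706700414681, 0.5034279280407112), 0.9998886692671128)
thick [ 0.57653421 -0.10544079] u -0.08233989412886683 lat -0.0008424451157949935
```

```bash
python3 -c "
from plant import *
print(finish_job())"
```

```text
the job is handed in; nothing more can be done
None
```

The wedge is snug under the front right foot, and the press test on that corner showed no rocking. I handed the job in at about 19 s of the 51 s allowed; `finish_job()` reports no verdict.

- **Lining up the wedge:** I nudged it sideways twice with the shut fingers. The first nudge only slid it without turning it, so the second turned its thick end into line with the foot.
- **Pushing it in:** I pushed from the thick end until the push read 4.9 N, inside the 3–6 N snug range. In the last picture it is within about 1 mm of the foot's centre line, with about 62 mm still sticking out.
- **Press check:** The corner took 7.4 N and sank only about 0.2 mm after first contact. Before the wedge, 4 N tipped it.
- **Driver:** Comparing pictures before and after, it shifted less than 0.2 px (about 0.4 mm).
- **Small parts:** The modulator did not move. The same comparison gave about 0.5 px (roughly 1 mm) for the clamp and post. I put that down to noise in the small image patches: the arm never came near the post, and no contact force showed near the clamp. I did not check it further.

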